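# Re-centre the viewing lens over the round dish

## Task

Undo the winged set screw on the collar that carries the viewing lens, slide the collar along its guide rod until the lens is centred over the round dish, then do the screw up fully tight again. Leave the round dish where it stands, do not knock over or shove aside the square dish, flask or tube rack, and let go of everything at the end.

Things in the scene. Friction and masses are not known exactly. Their poses are not given: they have to be found in the camera images.
- stand: Viewing stand, fixed to the bench: black plate 190 x 400 x 18 mm, origin at the centre of its underside. A grooved steel guide rod, 16 mm thick, runs parallel to its y axis at x = -40 mm, axis 75 mm above the bench, between white brackets (36 x 16 mm, tops 91 mm above the bench) centred at y = +-182 mm. The dishes stand on the plate at x = +40 mm.
- collar (a joint): Position of the collar along the rod, in m along the stand's y axis: 0 midway between the brackets, stops at +-0.14; starts within 15 mm of the middle. Locked (play under 1 mm) while the screw is tight; once undone it slides with about 2 N and stays where it is left. Doing the screw up draws it into the nearest of the rod's grooves (5 mm apart), a shift of up to 2.5 mm.
- collar_mid (a point): Centre of the collar, on the rod's axis: a steel cylinder round the rod, 52 mm diameter (top 101 mm above the bench), 34 mm long along the rod; its flat end faces rise 18 mm above the rod and can be pushed from over the rod. It cannot swing round. An arm on the dishes' side carries the lens ring. A boss on top, 16 mm wide, up to 109 mm above the bench, holds the screw.
- lens (a point): Centre of the lens: a clear disc in a white ring, 60 mm outside diameter, 10 mm high, level, 75 mm above the bench; it moves with the collar, 80 mm from the rod's axis along the stand's x axis.
- screw (a joint): Turn of the set screw, in rad: 0 is fully tight (a hard stop), growing as it is undone counter-clockwise seen from above, to a stop at 2.4. Below 0.35 it counts as tight; it starts between 0 and 0.3. It lets go of the collar at about 0.9; beyond 1.0 it is undone. Stiff, about 0.07 N m to turn, a little more as it bites; it stays where it is left.
- wing (a point): Centre of the screw's wing head: a dark steel bar 32 mm long (along this point's x axis), 9 mm thick (y) and 20 mm high, its centre 126 mm above the bench (it does not rise as it turns), its underside 15 mm above the collar's top. The screw's axis is vertical through this point and the collar's centre. At joint value 0 the bar lies along the stand's x axis.
- round_dish: Round white open dish, 56 mm diameter, 12 mm high, origin at the centre of its underside, loose on the stand's plate at stand x = 40 mm, 70 to 110 mm to one or other side of the middle. The lens has to stand centrally over it (same horizontal position).
- square_dish: Square white open dish, 50 x 50 x 12 mm, origin at the centre of its underside, loose on the stand's plate on the other side of the middle. Not wanted; a bystander.
- flask: Clear upright culture flask with a blue cap, 28 x 50 mm and 107 mm high, origin at the centre of its underside, loose on the bench at the left. A bystander.
- tube_rack: Grey tube rack 100 x 80 mm, 56 mm high, origin at the centre of its underside, loose on the bench at the right. A bystander.
Not all that is in view belongs to the job. What is shaped like the round_dish but blue is not meant.

How it is judged:
On the way, in this order (a step that is already met when the one before it is completed fails the run):
1. the set screw is undone by more than 1 rad (value of joint screw above 1 rad), for 0.1 s.
2. with the screw undone, the lens comes within 7 mm of the round dish's centre, seen from above (horizontal distance between lens and round_dish below 0.007 m and value of joint screw above 0.8 rad), for 0.2 s.
3. the set screw is tight again (below 0.35 rad) (value of joint screw below 0.35 rad), for 0.2 s.
At the end, for the whole second after the job is handed in: The lens stands within 7 mm of the round dish's centre, seen from above; the set screw is tight (below 0.35 rad); both at rest (horizontal distance between lens and round_dish below 0.007 m and value of joint screw below 0.35 rad and velocity of joint collar between -0.005 and 0.005 m/s and velocity of joint screw between -0.05 and 0.05 rad/s); the robot touches nothing.
It fails at once if the round dish is moved by more than 10 mm (distance of round_dish from where it was at the start of the episode above 0.01 m).
It fails at once if the square dish, flask or tube rack is moved by more than 30 mm or tipped (distance of any of square_dish, flask, tube_rack from where it was at the start of the episode above 0.03 m or angle between any of square_dish, flask, tube_rack's own z axis and vertical above 0.4 rad).
It also fails if it takes over 61 s, if anything falls off the work surface, if the arm or the gripper's body presses on something with over 40 N, if the wrist force passes 120 N, or if a joint passes its speed limit or range.

## Robot

A 6-joint arm with a two-finger parallel gripper is mounted at the origin on the work surface. World frame = base frame: x ahead of the robot, y to its left, z up, the work surface at z = 0. Lengths are in m, angles in rad, forces in N, time in s.
With the tool pointing down it reaches from about 0.375 to 0.9 m from the base axis. Payload 3.1 kg.
Tool frame: the origin (TCP) lies at the very end of the fingers, on their centre line; the grasp point (between the pads) lies 19 mm behind it; z points along the fingers, y is the line along which they close (so a half turn about z gives the same grasp; the last joint's range is limited). The gripper opens to 85 mm and grips with 20 to 120 N. Pads are 22 mm wide; open, the fingers measure 114 mm over their backs; the gripper's body (76 mm by 85 mm) begins 54 mm behind the grasp point. The pads swing forward as they close: fully open they stand 13 mm farther back than shut.
Start: joints at [-1.345, 0.527, 1.433, -0, 1.181, -0.178], TCP at [0.246, -0.574, 0.231] pointing down, gripper open.
Joint ranges: [-3.08, 3.08], [-0.75, 2.2], [0.22, 2.44], [-1.43, 4.57], [0, 2.65], [-2.85, 2.85]. Speed limits (rad/s): [2.79, 2.79, 3.14, 3.14, 3.14, 3.14].

## Interface

Orientations are given as a unit quaternion [x, y, z, w].
In Python, from station import manip gives the robot as it stands.
- The arm moves only by the shell command python3 -m handwheel 'ROWS' [FORCE]. ROWS is JSON, a list of rows, each a list of 7 numbers: the shift along the world's x, y, z in mm, then the turn, a rotation vector about the world's x, y, z in degrees, then the opening, from 0 (shut) to 1 (fully open). A call has exactly 10 rows; each row shifts and turns the commanded pose from where the row before left it; what a row does not reach is not made up. A row lasts 1/8 s, in which the tool goes at most 62.5 mm and 10.7 degrees, less where a joint would pass 70% of its speed; a pose out of reach is approached as far as the arm can. A call is refused whole if a number of a shift passes 62.5 or a number of a turn 10.7, either way. A call with a gripper value outside its range is refused whole. The fingers move at their own pace and stop on an object; FORCE is the grip in N (left out, the last holds). Time passes only in rows, so rows that do not move let the fingers close, or fill a call up. It gives the time, the measured TCP pose, the force, the opening and the grip force at its end, in the units of the state.
- manip.sense(): the state, without advancing time (a new reading comes with each control period).
- manip.snapshot(name): name is "scene" or "top"; returns the picture (384x512x3 uint8, red, green, blue); there is no depth.
- manip.get_calibration(name): a dict with "K" (3x3 intrinsics, pixels), "rvec" (rotation vector, rad) and "tvec" (3), from world to camera coordinates, as OpenCV has them. Camera axes: x right, y down, z forward; pixel columns grow to the right and rows downward; lengths in m; the calibration is good to about 2 mm. A picture is of the moment at which its call begins. get_calibration takes no time and is no camera call.
- manip.sign_off(): hands the job in; it is judged then, once.
The state is a dict: "t": time; "q": joint angles; "qd": joint speeds; "tau": joint torques, N m; "tcp_pos": TCP position; "tool_rot": TCP orientation; "force": force on the tool from outside, world axes, zero at the start; "ft_torque": the same for the moment, N m; "finger_gap": opening from 0.0 (shut) to 1.0 (fully open); "gripper_force": force on a finger pad.
Only numpy, scipy, OpenCV 4.12 (cv2) and the standard library are available. Lean on these libraries where they do the work, as an engineer would, in place of code of your own. Each camera call takes 0.05 s, during which the arm holds its last target. There are 200 camera calls.

## Working session

There is one attempt and no reset: what is moved stays moved. The work goes in short steps, Python scripts to look and compute and a shell command to move; the robot and the scene stay as the last step left them, time stands still between calls to the robot, and variables do not carry over. Pictures are saved under pics/ and viewed, at most 11 in all, crops included, and the job is handed in when it is done.

```bash
mkdir -p pics
python3 - <<'E'
from station import manip
import cv2
for n in("top","scene"):
    im=manip.snapshot(n)[:,:,::-1]; cv2.imwrite(f"pics/{n}0.png",im)
    cv2.imwrite(f"pics/{n}0v.png",cv2.resize(im,(800,600),interpolation=cv2.INTER_CUBIC))
    print(manip.get_calibration(n))
s=manip.sense();print(s['t'],s['tool_rot'],s['tcp_pos'])
E
```

```text
{'K': array([[482.44121676,   0.        , 249.49264342],
       [  0.        , 482.44121676, 195.97383706],
       [  0.        ,   0.        ,   1.        ]]), 'rvec': array([ 2.15579812, -2.15241951,  0.08540482]), 'tvec': array([0.02178568, 0.61399973, 1.40909434])}
{'K': array([[372.55923523,   0.        , 252.62021518],
       [  0.        , 372.55923523, 196.86093183],
       [  0.        ,   0.        ,   1.        ]]), 'rvec': array([ 1.88864753,  1.72369231, -0.64157185]), 'tvec': array([-0.05852886, -0.39875359,  1.69746077])}
0.1 [ 9.79585011e-01  2.01028017e-01 -2.13450502e-05 -9.71118174e-04] [ 0.24604245 -0.57384517  0.23041859]
```

View pics/top0v.png

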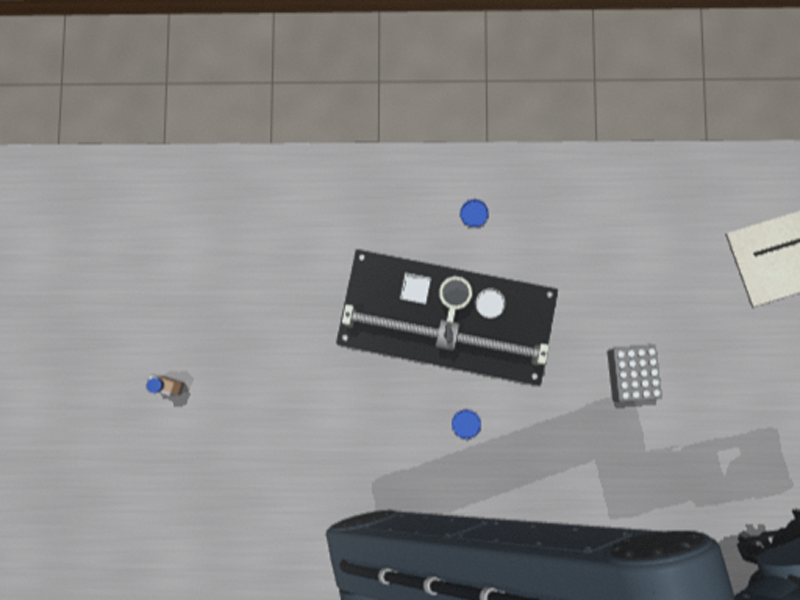

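View pics/scene0v.png

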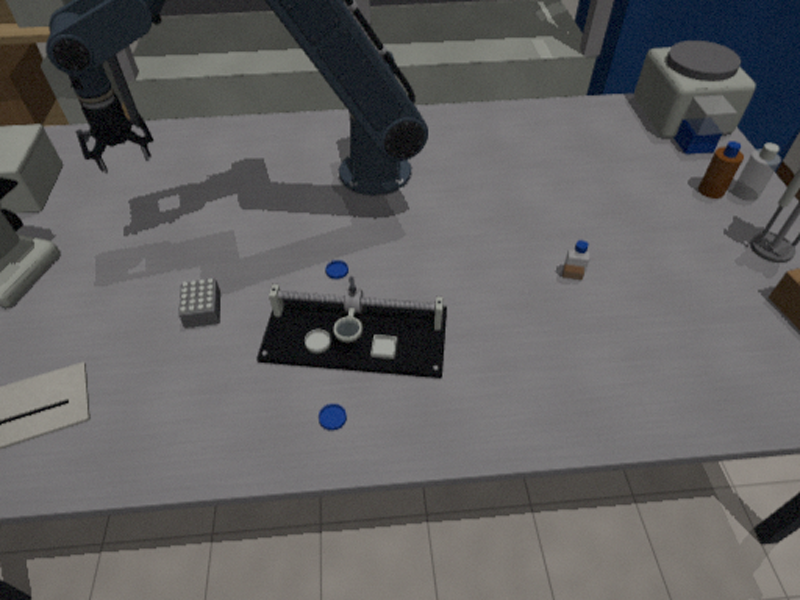

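The top view shows the stand at about (447,318) of 800x600, with the round dish at (490,303), the lens at (455,293) and the collar at (448,334). The round dish is on the right, the −y side. I'll enlarge that area.

Run:
```python
import cv2
im=cv2.imread("pics/top0.png")[150:255,210:365]
cv2.imwrite("pics/crop0.png",cv2.resize(im,None,fx=5,fy=5,interpolation=cv2.INTER_CUBIC))
```

```text
(no output)
```

View pics/crop0.png

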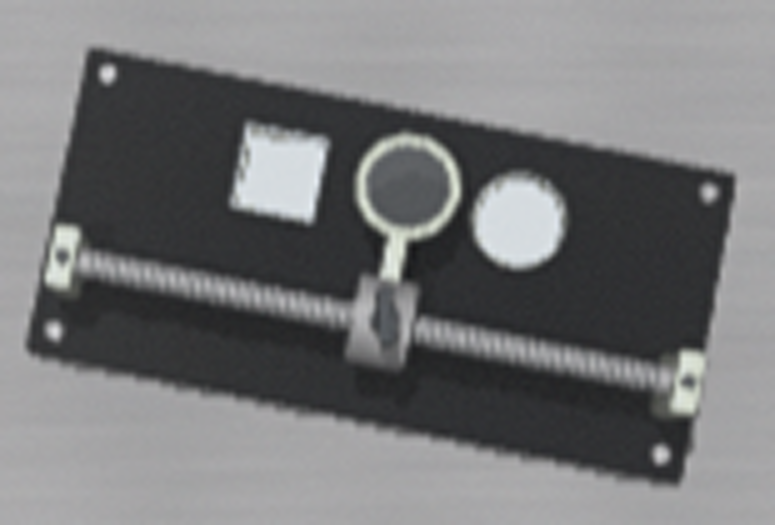

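The enlarged crop gives these pixel positions:
- Plate corners: (90,48), (735,177), (682,484), (28,352)
- Bracket tops: (64,257), (688,383)
- Lens: (409,186)
- Round dish: (519,221)
- Wing: (385,315), lying nearly along stand x

```bash
cat > h.py <<'E'
import numpy as np,cv2
from scipy.optimize import least_squares
from station import manip
def ray(n,uv,z):
    c=manip.get_calibration(n);R=cv2.Rodrigues(c['rvec'])[0];C=-R.T@c['tvec']
    d=R.T@np.linalg.inv(c['K'])@[*uv,1]; return C+d*(z-C[2])/d[2]
def crop(U,V,f=5,u0=210,v0=150): return ((U+.5)/f-.5+u0,(V+.5)/f-.5+v0)
def T(p,s): c,sn=np.cos(p[2]),np.sin(p[2]); return np.array([p[0]+c*s[0]-sn*s[1],p[1]+sn*s[0]+c*s[1]])
def inv(p,w): return T([0,0,-p[2]],np.asarray(w)[:2]-p[:2])
E
python3 - <<'E'
from h import *
P=[((90,48),(.095,.2),.018),((735,177),(.095,-.2),.018),((682,484),(-.095,-.2),.018),((28,352),(-.095,.2),.018),((64,257),(-.04,.182),.091),((688,383),(-.04,-.182),.091)]
W=[ray('top',crop(*a),z)[:2] for a,_,z in P]
r=least_squares(lambda p:np.concatenate([T(p,s)-w for (_,s,_),w in zip(P,W)]),[.55,0,0])
p=r.x;print(p,np.degrees(p[2]),(r.fun*1e3).round(1));np.save('p.npy',p)
for n,a,z in (('lens',(409,186),.080),('round',(519,221),.03),('sq',(281,173),.03),('wing',(385,315),.136)):
    w=ray('top',crop(*a),z);print(n,w.round(4),inv(p,w).round(4))
for n,a,z in (('rack',(639,372),.056),('flask',(155,385),.107)): print(n,ray('top',(a[0]*.64,a[1]*.64),z).round(3))
# scene cross-check: (800x600 view px)
for n,a,z in (('lens',(348,328),.08),('round',(318,341),.03),('wing',(352,285),.126)):
    w=ray('scene',(a[0]*.64,a[1]*.64),z);print('scene',n,w.round(4),inv(p,w).round(4))
E
```

```text
[ 0.59637104 -0.08662396 -0.19791213] -11.339529857267744 [ 0.6  0.5  1.4 -2.2 -1.   0.1 -0.3  2.  -0.3  0.8 -0.3 -1.2]
lens [ 0.6356 -0.0996  0.08  ] [ 0.041 -0.005]
round [ 0.6208 -0.168   0.03  ] [ 0.04  -0.075]
sq [ 0.6498 -0.026   0.03  ] [0.0405 0.0699]
wing [ 0.5569 -0.0826  0.136 ] [-0.0395 -0.0038]
rack [ 0.489 -0.439  0.056]
flask [0.463 0.445 0.107]
scene lens [ 0.6393 -0.0948  0.08  ] [0.0437 0.0004]
scene round [ 0.6293 -0.163   0.03  ] [ 0.0473 -0.0685]
scene wing [ 0.5604 -0.0802  0.126 ] [-0.0366 -0.0008]
```

```bash
python3 -m handwheel '[[31,49,0,0,0,-2.3,1],[31,49,0,0,0,-2.3,1],[31,49,0,0,0,-2.3,1],[31,49,0,0,0,-2.3,1],[31,49,0,0,0,-2.3,1],[31,49,0,0,0,-2.3,1],[31,49,0,0,0,-2.3,1],[31,49,0,0,0,-2.3,1],[31,49,0,0,0,-2.4,1],[31,49,0,0,0,-2.4,1]]' 30
python3 -c "
from station import manip;from scipy.spatial.transform import Rotation as R
s=manip.sense();m=R.from_quat(s['tool_rot']).as_matrix();import numpy as np
print(s['tcp_pos'],np.degrees(np.arctan2(m[1,1],m[0,1])),m[:,2],s['q'])"
```

```text
t: 1.35
tcp_pos: [0.5568, -0.0827, 0.231]
tool_rot: [1.0, -0.001, -0.0, 0.0]
force: [0.4, -0.0, 0.0]
finger_gap: 1.001
gripper_force: 0.0
[ 0.5568079  -0.08266231  0.23104404] -90.0817053837641 [-4.38334094e-04 -8.85035608e-06 -9.99999904e-01] [-3.45786977e-01  4.44379811e-01  1.59046587e+00 -1.75412395e-04
  1.10715637e+00  1.22651386e+00]
```

```bash
python3 -m handwheel '[[0,0,-20,0,0,0,1],[0,0,-20,0,0,0,0.8],[0,0,-20,0,0,0,0.6],[0,0,-20,0,0,0,0.5],[0,0,-20,0,0,0,0.4],[0,0,-12,0,0,0,0.35],[0,0,-6,0,0,0,0.35],[0,0,0,0,0,0,0.35],[0,0,0,0,0,0,0.35],[0,0,0,0,0,0,0.35]]' 30
python3 - <<'E'
from station import manip
import cv2
a=manip.snapshot("top")[150:255,210:365,::-1];b=manip.snapshot("scene")[160:240,180:280,::-1]
cv2.imwrite("pics/c1.png",cv2.resize(b,(800,600),interpolation=cv2.INTER_CUBIC))
E
```

```text
t: 2.6
tcp_pos: [0.5566, -0.0846, 0.114]
tool_rot: [1.0, -0.0, 0.001, 0.0]
force: [0.4, -0.0, 1.0]
finger_gap: 0.347
gripper_force: 0.0
```

View pics/c1.png

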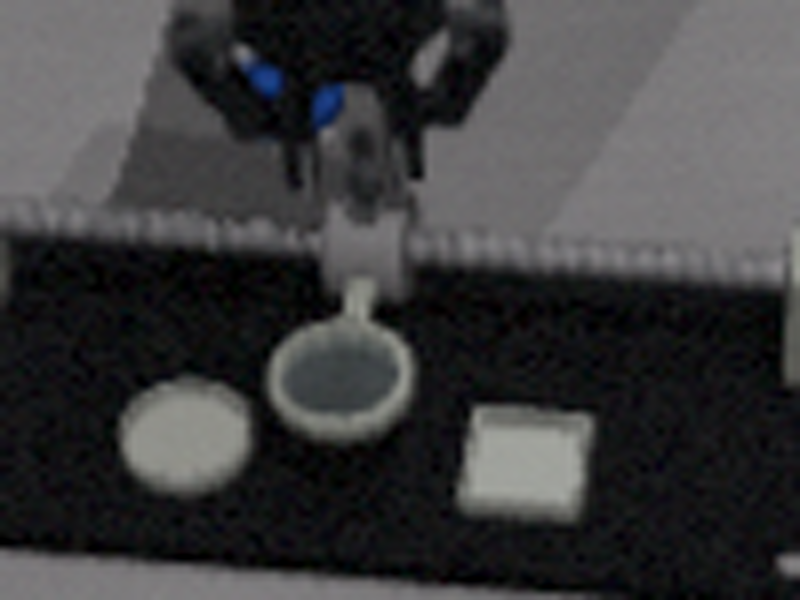

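The wing, at about (362,150) in the crop, stands between the fingertips at (293,170) and (415,165). I'll nudge 2 mm in +y and close.

```bash
python3 -m handwheel '[[0,2,0,0,0,0,0.25],[0,0,0,0,0,0,0.2],[0,0,0,0,0,0,0.15],[0,0,0,0,0,0,0.1],[0,0,0,0,0,0,0.05],[0,0,0,0,0,0,0],[0,0,0,0,0,0,0],[0,0,0,0,0,0,0],[0,0,0,0,0,0,0],[0,0,0,0,0,0,0]]' 40
```

```text
t: 3.95
tcp_pos: [0.5561, -0.0819, 0.1135]
tool_rot: [1.0, -0.0, -0.0, -0.0]
force: [-1.3, 4.5, 5.4]
finger_gap: 0.14
gripper_force: 39.2
```

```bash
python3 -m handwheel '[[0,0,0,0,0,5,0],[0,0,0,0,0,5,0],[0,0,0,0,0,5,0],[0,0,0,0,0,5,0],[0,0,0,0,0,5,0],[0,0,0,0,0,5,0],[0,0,0,0,0,5,0],[0,0,0,0,0,5,0],[0,0,0,0,0,0,0],[0,0,0,0,0,0,0]]' 40
python3 -c "
from station import manip
s=manip.sense();print(s['ft_torque'],s['force'])"
```

```text
t: 5.2
tcp_pos: [0.5561, -0.0828, 0.1135]
tool_rot: [0.94, 0.341, -0.0, 0.0]
force: [-1.1, 1.3, 5.1]
finger_gap: 0.138
gripper_force: 39.2
[0.34905921 0.17908253 0.01580275] [-1.14404838  1.29991378  5.13481889]
```

```bash
python3 -m handwheel '[[0,0,0,0,0,5,0],[0,0,0,0,0,5,0],[0,0,0,0,0,5,0],[0,0,0,0,0,5,0],[0,0,0,0,0,5,0],[0,0,0,0,0,5,0],[0,0,0,0,0,5,0],[0,0,0,0,0,5,0],[0,0,0,0,0,5,0],[0,0,0,0,0,0,0]]' 40
python3 - <<'E'
from station import manip
import cv2
s=manip.sense();print(s['ft_torque'],s['force'])
b=manip.snapshot("scene")[160:240,180:280,::-1]
cv2.imwrite("pics/c2.png",cv2.resize(b,(800,600),interpolation=cv2.INTER_CUBIC))
E
```

```text
t: 6.45
tcp_pos: [0.5567, -0.0831, 0.1136]
tool_rot: [0.738, 0.675, 0.0, 0.001]
force: [-1.2, 1.8, 4.7]
finger_gap: 0.138
gripper_force: 39.1
[0.22827013 0.13269243 0.01287735] [-1.16853818  1.81001357  4.65033799]
```

View pics/c2.png

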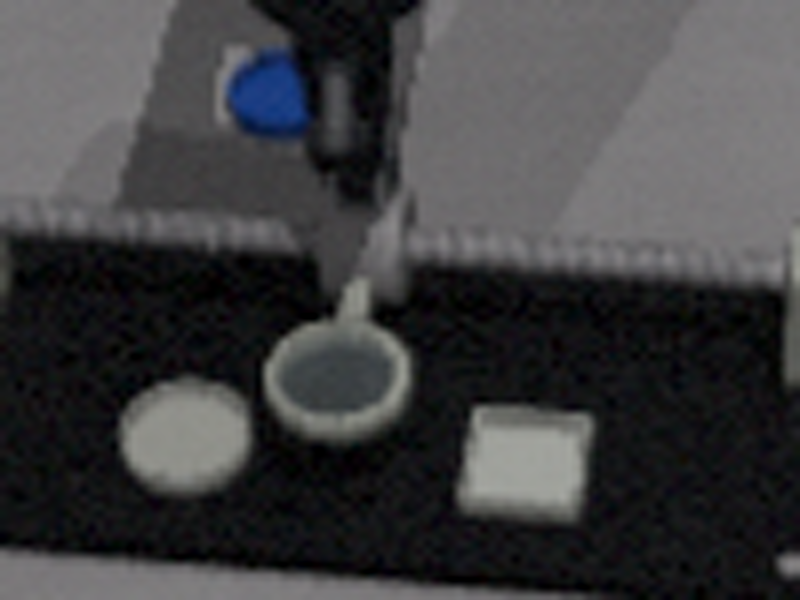

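The wing has turned with the gripper to roughly 85–95°, and the lens stands at (338,378). Next I'll slide 70 mm along stand −y.

```bash
python3 -m handwheel '[[-1.4,-6.9,0,0,0,0,0],[-1.4,-6.9,0,0,0,0,0],[-1.4,-6.9,0,0,0,0,0],[-1.4,-6.9,0,0,0,0,0],[-1.4,-6.9,0,0,0,0,0],[-1.4,-6.9,0,0,0,0,0],[-1.4,-6.9,0,0,0,0,0],[-1.4,-6.9,0,0,0,0,0],[-1.3,-6.7,0,0,0,0,0],[-1.3,-6.7,0,0,0,0,0]]' 40
python3 - <<'E'
from h import *
s=manip.sense();print(s['tcp_pos'],inv(np.load('p.npy'),s['tcp_pos']),s['ft_torque'])
b=manip.snapshot("scene")[160:240,180:280,::-1]
a=manip.snapshot("top")[150:255,210:365,::-1]
cv2.imwrite("pics/c3.png",cv2.resize(b,(800,600),interpolation=cv2.INTER_CUBIC))
cv2.imwrite("pics/t3.png",cv2.resize(a,None,fx=5,fy=5,interpolation=cv2.INTER_CUBIC))
E
```

```text
t: 7.75
tcp_pos: [0.5428, -0.1519, 0.1135]
tool_rot: [0.738, 0.675, 0.0, 0.001]
force: [1.7, 1.4, 5.1]
finger_gap: 0.137
gripper_force: 39.2
[ 0.54280518 -0.15188326  0.11352352] [-0.03968875 -0.07451765] [ 0.37449117 -0.22026196 -0.05136048]
```

View pics/c3.png

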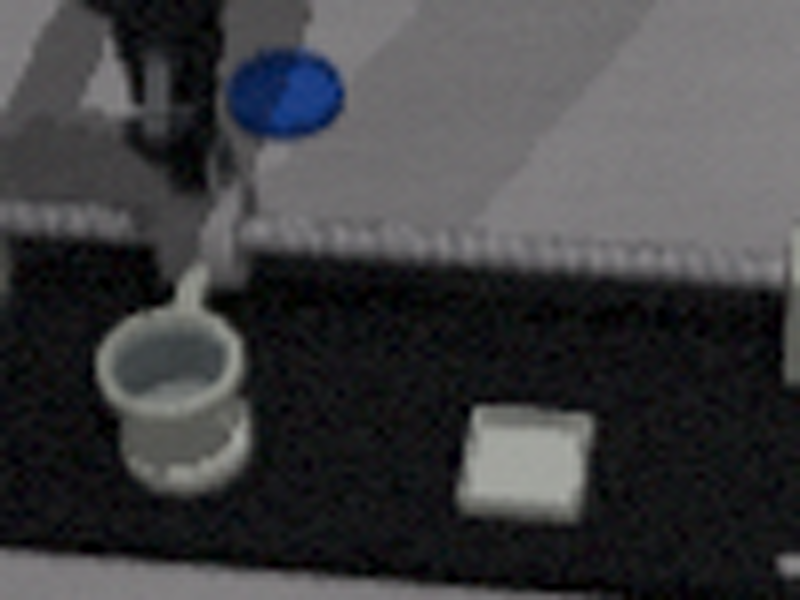

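View pics/t3.png

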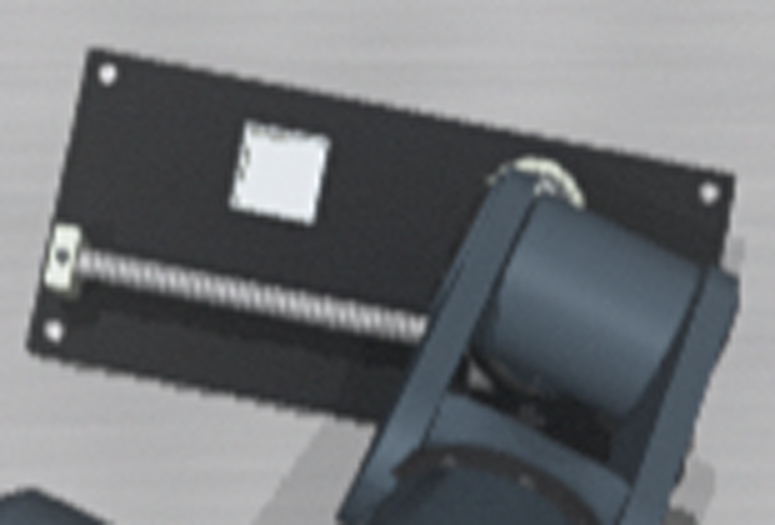

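Run:
```python
from h import *
p=np.load('p.npy')
for n,U,z in (('lens_before',(342,378),.08),('lens_c2',(338,378),.08),('lens_now',(171,359),.08),('dish',(187,436),.03)):
    w=ray('scene',((U[0]+.5)/8-.5+180,(U[1]+.5)/7.5-.5+160),z);print(n,inv(p,w).round(4))
```

```text
lens_before [ 0.044  -0.0009]
lens_c2 [ 0.0442 -0.0025]
lens_now [ 0.0407 -0.0728]
dish [ 0.0452 -0.0709]
```

The lens is within about 2 mm of the dish along the rod, by both cameras. I'll tighten now.

```bash
python3 -m handwheel '[[0,0,0,0,0,-6,0],[0,0,0,0,0,-6,0],[0,0,0,0,0,-6,0],[0,0,0,0,0,-6,0],[0,0,0,0,0,-6,0],[0,0,0,0,0,-6,0],[0,0,0,0,0,-6,0],[0,0,0,0,0,-6,0],[0,0,0,0,0,-6,0],[0,0,0,0,0,-6,0]]' 40
python3 -m handwheel '[[0,0,0,0,0,-5,0],[0,0,0,0,0,-5,0],[0,0,0,0,0,-5,0],[0,0,0,0,0,-5,0],[0,0,0,0,0,-5,0],[0,0,0,0,0,-3,0],[0,0,0,0,0,-2,0],[0,0,0,0,0,-2,0],[0,0,0,0,0,0,0],[0,0,0,0,0,0,0]]' 40
python3 -c "
from h import *
s=manip.sense();print(s['ft_torque'],s['force'],inv(np.load('p.npy'),s['tcp_pos']),s['tool_rot'])"
```

```text
t: 9.1
tcp_pos: [0.542, -0.1523, 0.1135]
tool_rot: [0.977, 0.215, -0.0, 0.001]
force: [0.3, 0.0, 6.2]
finger_gap: 0.138
gripper_force: 39.3
t: 10.35
tcp_pos: [0.5421, -0.152, 0.1135]
tool_rot: [0.998, -0.061, -0.0, 0.001]
force: [0.2, 0.2, 5.4]
finger_gap: 0.136
gripper_force: 39.2
[0.03931397 0.01309019 0.21550817] [0.1717089  0.23572043 5.37093836] [-0.04031228 -0.07480518] [ 9.98161877e-01 -6.06003141e-02 -1.08735909e-04  6.76717977e-04]
```

```bash
python3 -m handwheel '[[0,0,0,0,0,-1,0],[0,0,0,0,0,-1,0],[0,0,0,0,0,-1,0],[0,0,0,0,0,-1,0],[0,0,0,0,0,-1,0],[0,0,0,0,0,-1,0],[0,0,0,0,0,0,0],[0,0,0,0,0,0,0],[0,0,0,0,0,0,0],[0,0,0,0,0,0,0]]' 40
python3 -c "
from h import *
s=manip.sense();print(s['ft_torque'],s['force'],inv(np.load('p.npy'),s['tcp_pos']),s['tool_rot'])"
```

```text
t: 11.6
tcp_pos: [0.5422, -0.1521, 0.1135]
tool_rot: [0.994, -0.113, 0.0, 0.001]
force: [-0.4, 0.7, 6.5]
finger_gap: 0.142
gripper_force: 39.2
[ 0.05783426 -0.08010801  0.21835472] [-0.35167451  0.68628593  6.4871857 ] [-0.0402527 -0.0748231] [ 9.93631302e-01 -1.12677943e-01  1.43668375e-06  7.18250148e-04]
```

The tool yaw is −12.9° and the pads are starting to spread, so the screw is at its stop. I'll release and retreat.

```bash
python3 -m handwheel '[[0,0,0,0,0,0,0.2],[0,0,0,0,0,0,0.4],[0,0,0,0,0,0,0.5],[0,0,0,0,0,0,0.5],[0,0,10,0,0,0,0.5],[0,0,20,0,0,0,0.5],[0,0,30,0,0,0,0.5],[0,0,30,0,0,0,0.5],[0,0,30,0,0,0,0.5],[0,0,20,0,0,0,0.5]]' 40
python3 -m handwheel '[[-20,50,0,0,0,0,0.5],[-20,50,0,0,0,0,0.5],[-20,50,0,0,0,0,0.5],[-10,50,0,0,0,0,0.5],[0,50,0,0,0,0,0.5],[0,50,0,0,0,0,0.5],[0,40,0,0,0,0,0.5],[0,20,0,0,0,0,0.5],[0,0,0,0,0,0,0.5],[0,0,0,0,0,0,0.5]]'
python3 - <<'E'
from h import *
a=manip.snapshot("top")[150:255,210:365,::-1]
cv2.imwrite("pics/t4.png",cv2.resize(a,None,fx=5,fy=5,interpolation=cv2.INTER_CUBIC))
E
```

```text
t: 12.85
tcp_pos: [0.5428, -0.1512, 0.2557]
tool_rot: [0.994, -0.113, 0.001, 0.0]
force: [0.8, -0.4, 0.0]
finger_gap: 0.499
gripper_force: 0.0
t: 14.1
tcp_pos: [0.4722, 0.2083, 0.2536]
tool_rot: [0.994, -0.113, 0.0, 0.0]
force: [-0.3, -0.0, 1.3]
finger_gap: 0.498
gripper_force: 0.0
```

View pics/t4.png

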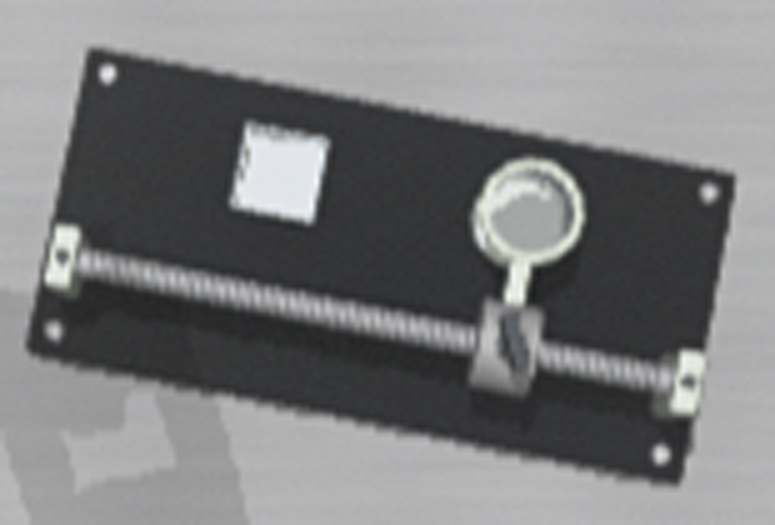

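The lens now sits over the dish at (530,212), but the wing looks tilted up-left, from (507,310) to (520,370). I'll compare its angle before and after.

Run:
```python
from h import *
a=cv2.imread("pics/top0.png")[200:228,275:303]
im=manip.snapshot("top")[:,:,::-1]; b=im[204:232,298:326]
cv2.imwrite("pics/w.png",np.hstack([cv2.resize(x,(400,400),interpolation=cv2.INTER_CUBIC) for x in(a,b)]))
p=np.load('p.npy');c=manip.get_calibration('top')
# predicted top edges of the wing now for thetas
for th in (0,.2,.4,.6):
    q=[]
    for s in (-.016,.016):
        w=[*T(p,(-.04+s*np.cos(th),-.075+s*np.sin(th))),.136]
        u=cv2.projectPoints(np.array([w]),c['rvec'],c['tvec'],c['K'],None)[0].ravel()
        q.append((((u-[298,204])+.5)*400/28-.5+[400,0]).round())
    print(th,q)
for U in ((530,212),): w=ray('top',crop(*U),.08);print(inv(p,w))
```

```text
0 [array([591., 286.]), array([622., 124.])]
0.2 [array([608., 288.]), array([606., 122.])]
0.4 [array([625., 286.]), array([589., 124.])]
0.6 [array([640., 281.]), array([573., 129.])]
[ 0.03987523 -0.07614805]
```

View pics/w.png

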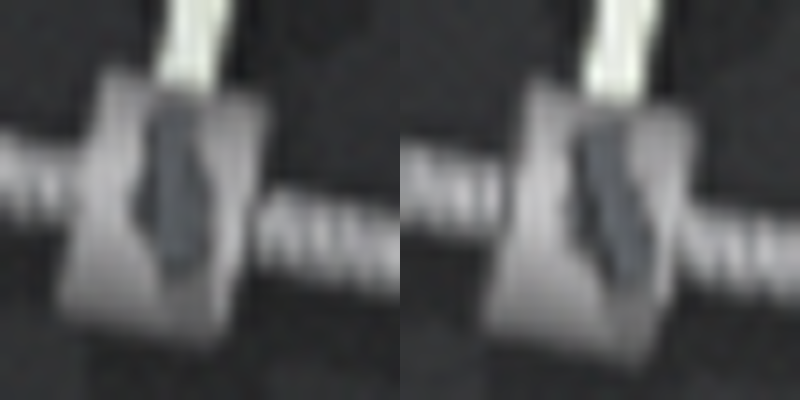

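The wing runs from (603,120) to (632,285), which matches screw ≈ 0.37 rad. It slipped in the pads and isn't fully tight. I'll regrip with the pads square to the wing and more force.

```bash
python3 -m handwheel '[[7,-36,0,0,0,2.4,0.5],[7,-36,0,0,0,2.4,0.5],[7,-36,0,0,0,2.4,0.5],[7,-36,0,0,0,2.4,0.5],[7,-36,0,0,0,2.4,0.5],[7,-36,0,0,0,2.4,0.5],[7,-36,0,0,0,2.4,0.5],[7,-36,0,0,0,2.4,0.5],[7,-36,0,0,0,2.4,0.5],[7,-37,0,0,0,2.4,0.5]]' 40
python3 -m handwheel '[[0,0,-30,0,0,0,0.5],[0,0,-30,0,0,0,0.4],[0,0,-30,0,0,0,0.4],[0,0,-25,0,0,0,0.4],[0,0,-15,0,0,0,0.4],[0,0,-10,0,0,0,0.4],[0,0,0,0,0,0,0.4],[0,0,0,0,0,0,0.4],[0,0,0,0,0,0,0.4],[0,0,0,0,0,0,0.4]]' 40
```

```text
t: 15.45
tcp_pos: [0.5419, -0.1543, 0.2533]
tool_rot: [0.995, 0.096, -0.0, -0.0]
force: [-0.3, -0.2, 0.6]
finger_gap: 0.498
gripper_force: 0.0
t: 16.7
tcp_pos: [0.5427, -0.1521, 0.1139]
tool_rot: [0.995, 0.096, 0.0, 0.0]
force: [0.1, -0.4, -0.2]
finger_gap: 0.403
gripper_force: 0.0
```

```bash
python3 -m handwheel '[[0,0,-2,0,0,0,0.3],[0,-1,0,0,0,0,0.25],[0,0,0,0,0,0,0.2],[0,0,0,0,0,0,0.15],[0,0,0,0,0,0,0.1],[0,0,0,0,0,0,0],[0,0,0,0,0,0,0],[0,0,0,0,0,0,0],[0,0,0,0,0,0,0],[0,0,0,0,0,0,0]]' 80
python3 -m handwheel '[[0,0,0,0,0,-3,0],[0,0,0,0,0,-3,0],[0,0,0,0,0,-3,0],[0,0,0,0,0,-3,0],[0,0,0,0,0,-3,0],[0,0,0,0,0,-3,0],[0,0,0,0,0,0,0],[0,0,0,0,0,0,0],[0,0,0,0,0,0,0],[0,0,0,0,0,0,0]]' 80
python3 -c "
from h import *
s=manip.sense();print(s['ft_torque'],s['force'],inv(np.load('p.npy'),s['tcp_pos']),s['tool_rot'])"
```

```text
t: 17.95
tcp_pos: [0.5421, -0.1524, 0.1115]
tool_rot: [0.995, 0.096, -0.0, -0.001]
force: [-0.4, 4.4, 5.6]
finger_gap: 0.115
gripper_force: 78.4
t: 19.2
tcp_pos: [0.5421, -0.1528, 0.1115]
tool_rot: [0.998, -0.061, -0.0, -0.0]
force: [-1.2, 3.8, 5.3]
finger_gap: 0.109
gripper_force: 80.1
[0.60307639 0.20612406 0.0681772 ] [-1.15548163  3.79795679  5.31859752] [-0.04020485 -0.07560072] [ 9.98145565e-01 -6.08716174e-02 -2.62564201e-04 -9.29440189e-05]
```

The gap is 9.3 mm now, so the pads are flat on the wing. I'll carry on to the stop.

```bash
python3 -m handwheel '[[0,0,0,0,0,-1,0],[0,0,0,0,0,-1,0],[0,0,0,0,0,-1,0],[0,0,0,0,0,-1,0],[0,0,0,0,0,-1,0],[0,0,0,0,0,0,0],[0,0,0,0,0,0,0],[0,0,0,0,0,0,0],[0,0,0,0,0,0,0],[0,0,0,0,0,0,0]]' 80
python3 -c "
from h import *
s=manip.sense();print(s['ft_torque'],s['tool_rot'])"
```

```text
t: 20.45
tcp_pos: [0.5409, -0.155, 0.1116]
tool_rot: [0.995, -0.103, -0.001, 0.002]
force: [-4.8, -1.7, 6.5]
finger_gap: 0.113
gripper_force: 81.3
[-1.11273550e+00  9.00737186e-01  1.21052391e-04] [ 0.99465711 -0.10320437 -0.00127028  0.00211508]
```

```bash
python3 -m handwheel '[[0,0,0,0,0,0,0.15],[0,0,0,0,0,0,0.3],[0,0,0,0,0,0,0.5],[0,0,0,0,0,0,0.5],[0,0,10,0,0,0,0.5],[0,0,20,0,0,0,0.5],[0,0,30,0,0,0,0.5],[0,0,30,0,0,0,0.5],[0,0,30,0,0,0,0.5],[0,0,20,0,0,0,0.5]]' 40
python3 -m handwheel '[[-20,50,0,0,0,0,0.5],[-20,50,0,0,0,0,0.5],[-20,50,0,0,0,0,0.5],[-10,50,0,0,0,0,0.5],[0,50,0,0,0,0,0.5],[0,50,0,0,0,0,0.5],[0,40,0,0,0,0,0.5],[0,20,0,0,0,0,0.5],[0,0,0,0,0,0,0.5],[0,0,0,0,0,0,0.5]]'
python3 - <<'E'
from h import *
im=manip.snapshot("top")[:,:,::-1]
cv2.imwrite("pics/w5.png",np.hstack([cv2.resize(im[204:232,298:326],(400,400),interpolation=cv2.INTER_CUBIC),cv2.resize(im[172:212,295:335],(400,400),interpolation=cv2.INTER_CUBIC)]))
E
```

```text
t: 21.7
tcp_pos: [0.543, -0.1532, 0.2539]
tool_rot: [0.995, -0.104, 0.002, 0.001]
force: [-0.1, -0.1, -0.8]
finger_gap: 0.5
gripper_force: 0.0
t: 22.95
tcp_pos: [0.4723, 0.2064, 0.2516]
tool_rot: [0.995, -0.105, 0.0, 0.0]
force: [-0.0, -0.1, 0.5]
finger_gap: 0.499
gripper_force: 0.0
```

View pics/w5.png

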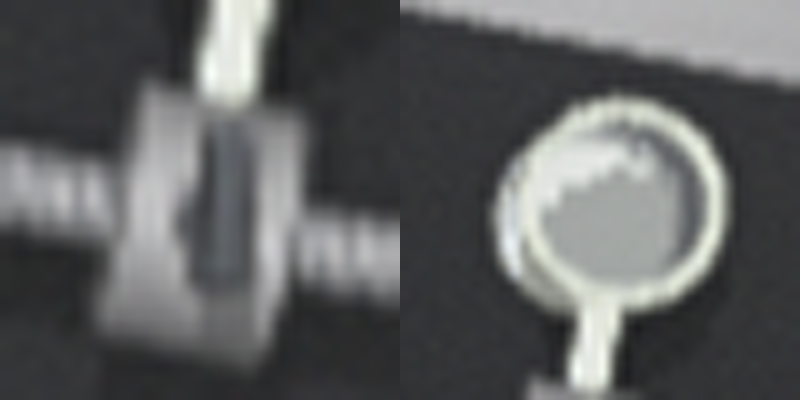

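The wing is now nearly vertical in the picture, from (240,125) to (230,285), which is screw ≈ 0.13 rad. The ring centre is at (625,204), and the dish's left edge is at 497 as before.

Run:
```python
from h import *
p=np.load('p.npy')
L=inv(p,ray('top',crop(224.5,204,10,295,172),.08));D=inv(p,ray('top',crop(519,221),.03))
print(L,D,L-D)
L0=inv(p,ray('top',crop(409,186),.08))
print(L-L0)
```

```text
[ 0.04080829 -0.08006478] [ 0.03998746 -0.07501539] [ 0.00082083 -0.00504939]
[-0.0002319  -0.07506362]
```

The collar settled one groove too far, about 5 mm off, so the margin is too thin. There's time to loosen, move back 5 mm and retighten, with a square grip this time.

```bash
python3 -m handwheel '[[7,-36,0,0,0,0.8,0.5],[7,-36,0,0,0,0.8,0.5],[7,-36,0,0,0,0.8,0.5],[7,-36,0,0,0,0.8,0.5],[7,-36,0,0,0,0.8,0.5],[7,-36,0,0,0,0.8,0.5],[7,-36,0,0,0,0.8,0.5],[7,-36,0,0,0,0.8,0.5],[7,-37,0,0,0,0.8,0.5],[6,-38,0,0,0,0.8,0.5]]' 60
python3 -m handwheel '[[0,0,-30,0,0,0,0.5],[0,0,-30,0,0,0,0.4],[0,0,-30,0,0,0,0.4],[0,0,-25,0,0,0,0.4],[0,0,-15,0,0,0,0.4],[0,0,-10,0,0,0,0.35],[0,0,0,0,0,0,0.35],[0,0,0,0,0,0,0.3],[0,0,0,0,0,0,0.3],[0,0,0,0,0,0,0.3]]' 60
python3 -m handwheel '[[0,0,0,0,0,0,0.25],[0,0,0,0,0,0,0.2],[0,0,0,0,0,0,0.15],[0,0,0,0,0,0,0.1],[0,0,0,0,0,0,0],[0,0,0,0,0,0,0],[0,0,0,0,0,0,0],[0,0,0,0,0,0,0],[0,0,0,0,0,0,0],[0,0,0,0,0,0,0]]' 60
```

```text
t: 24.25
tcp_pos: [0.5408, -0.1585, 0.2514]
tool_rot: [0.999, -0.036, -0.0, 0.0]
force: [0.7, 0.1, -0.3]
finger_gap: 0.498
gripper_force: 0.0
t: 25.5
tcp_pos: [0.5417, -0.1561, 0.1119]
tool_rot: [0.999, -0.035, 0.001, 0.0]
force: [-0.6, 0.1, 0.3]
finger_gap: 0.3
gripper_force: 0.0
t: 26.75
tcp_pos: [0.5414, -0.1555, 0.1116]
tool_rot: [0.999, -0.035, 0.0, -0.0]
force: [-0.1, 3.4, 4.9]
finger_gap: 0.125
gripper_force: 58.6
```

```bash
python3 -m handwheel '[[0,0,0,0,0,3,0],[0,0,0,0,0,4,0],[0,0,0,0,0,5,0],[0,0,0,0,0,6,0],[0,0,0,0,0,6,0],[0,0,0,0,0,6,0],[0,0,0,0,0,6,0],[0,0,0,0,0,6,0],[0,0,0,0,0,6,0],[0,0,0,0,0,6,0]]' 80
python3 -m handwheel '[[0,0,0,0,0,6,0],[0,0,0,0,0,6,0],[0,0,0,0,0,6,0],[0,0,0,0,0,0,0],[0.2,1,0,0,0,0,0],[0.2,1,0,0,0,0,0],[0.2,1,0,0,0,0,0],[0.2,1,0,0,0,0,0],[0.2,1,0,0,0,0,0],[0,0,0,0,0,0,0]]' 80
python3 -c "
from h import *
s=manip.sense();print(s['ft_torque'],inv(np.load('p.npy'),s['tcp_pos']))"
```

```text
t: 28.0
tcp_pos: [0.5416, -0.1563, 0.1117]
tool_rot: [0.906, 0.424, 0.0, 0.0]
force: [-0.5, 1.8, 5.9]
finger_gap: 0.112
gripper_force: 78.4
t: 29.25
tcp_pos: [0.5426, -0.1523, 0.1117]
tool_rot: [0.829, 0.559, -0.0, 0.001]
force: [-1.2, -0.7, 5.0]
finger_gap: 0.113
gripper_force: 78.4
[-0.25589424  0.30322613  0.03935917] [-0.03983952 -0.07492284]
```

```bash
python3 -m handwheel '[[0.3,1.5,0,0,0,0,0],[0,0,0,0,0,0,0],[0,0,0,0,0,-5,0],[0,0,0,0,0,-6,0],[0,0,0,0,0,-6,0],[0,0,0,0,0,-6,0],[0,0,0,0,0,-6,0],[0,0,0,0,0,-6,0],[0,0,0,0,0,-6,0],[0,0,0,0,0,-6,0]]' 80
python3 -m handwheel '[[0,0,0,0,0,-5,0],[0,0,0,0,0,-5,0],[0,0,0,0,0,-5,0],[0,0,0,0,0,-5,0],[0,0,0,0,0,-4,0],[0,0,0,0,0,-4,0],[0,0,0,0,0,-3,0],[0,0,0,0,0,-1,0],[0,0,0,0,0,0,0],[0,0,0,0,0,0,0]]' 80
python3 -c "
from h import *
s=manip.sense();print(s['ft_torque'],inv(np.load('p.npy'),s['tcp_pos']))"
```

```text
t: 30.5
tcp_pos: [0.5425, -0.1504, 0.1117]
tool_rot: [0.984, 0.18, -0.0, 0.001]
force: [-1.4, 0.0, 6.8]
finger_gap: 0.108
gripper_force: 78.5
t: 31.75
tcp_pos: [0.5425, -0.1501, 0.1117]
tool_rot: [0.995, -0.096, -0.0, 0.0]
force: [-1.7, -0.2, 6.2]
finger_gap: 0.11
gripper_force: 78.5
[ 0.04053484  0.28063397 -0.01060959] [-0.04037779 -0.07279553]
```

```bash
python3 -m handwheel '[[0,0,0,0,0,0,0.15],[0,0,0,0,0,0,0.3],[0,0,0,0,0,0,0.5],[0,0,0,0,0,0,0.5],[0,0,10,0,0,0,0.5],[0,0,20,0,0,0,0.5],[0,0,30,0,0,0,0.5],[0,0,30,0,0,0,0.5],[0,0,30,0,0,0,0.5],[0,0,20,0,0,0,0.5]]' 40
python3 -m handwheel '[[-20,50,0,0,0,0,0.5],[-20,50,0,0,0,0,0.5],[-20,50,0,0,0,0,0.5],[-10,50,0,0,0,0,0.5],[0,50,0,0,0,0,0.5],[0,50,0,0,0,0,0.5],[0,40,0,0,0,0,0.5],[0,20,0,0,0,0,0.5],[0,0,0,0,0,0,0.5],[0,0,0,0,0,0,0.5]]'
python3 - <<'E'
from h import *
im=manip.snapshot("top")[:,:,::-1]; cv2.imwrite("pics/top6.png",im)
cv2.imwrite("pics/w6.png",np.hstack([cv2.resize(im[204:232,298:326],(400,400),interpolation=cv2.INTER_CUBIC),cv2.resize(im[172:212,295:335],(400,400),interpolation=cv2.INTER_CUBIC)]))
E
```

```text
t: 33.0
tcp_pos: [0.5432, -0.1497, 0.2537]
tool_rot: [0.995, -0.096, 0.001, 0.001]
force: [0.4, -0.5, 0.6]
finger_gap: 0.499
gripper_force: 0.0
t: 34.25
tcp_pos: [0.4726, 0.2098, 0.2516]
tool_rot: [0.995, -0.096, 0.0, 0.0]
force: [0.7, -0.9, -0.2]
finger_gap: 0.499
gripper_force: 0.0
```

View pics/w6.png

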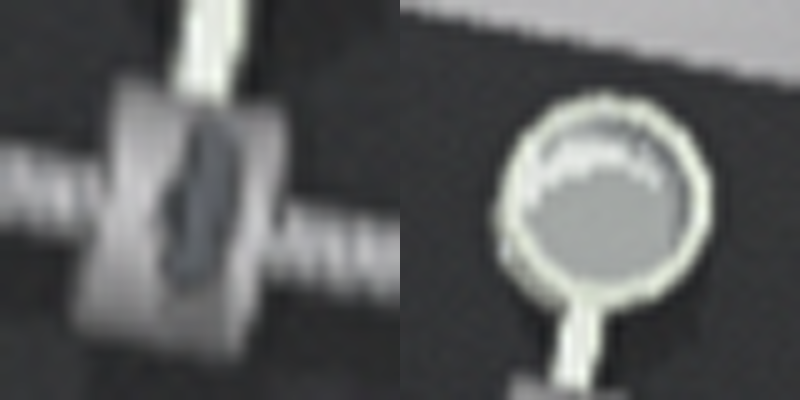

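The wing runs from (220,120) to (195,285), which is screw ≈ 0.04 rad, so it is tight. The ring centre at (608,202) moved about 1.65 px ≈ 4.6 mm back, putting the lens about 0.5–1 mm from the dish centre.

```bash
python3 -c "
from station import manip
print(manip.sign_off())"
```

```text
the job is handed in; nothing more can be done
None
```

The job is handed in at about 34 s: by the last camera picture the lens is within about 1 mm of the round dish's centre along the rod and the screw is tight (about 0.04 rad), though getting there took two regrips — the first tightening slipped short of tight, and the second settled one groove off, so I loosened the screw again, moved the collar back 5 mm and retightened; the gripper is open and clear, and no verdict came back.

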